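# Fetch the orange sleeve from a deep fixture pocket with sprung tongs

### The job

Push the tab of the clear cover on the blue fixture until the cover is slid fully open, then take the sprung tongs from their stand, squeeze them on the orange sleeve deep in its pocket and lift it out; the fingers themselves must not touch the sleeve. Still held in the tongs, lower the sleeve to the floor of the yellow tray (do not drop it), let it go, and stand the tongs back in their stand, upright and seated. Leave the blue sleeve in its pocket and the other things on the bench where they are.

Things in the scene. Friction and masses are not known exactly. Their poses are not given: they have to be found in the camera images.
- fixture: Blue and aluminium housing fixed to the bench, 130 mm (x) by 190 mm (y), top face 110 mm above the bench; origin at the centre of its underside. Two pockets in the top face, each 34 mm (x) by 70 mm (y), 100 mm deep, centred at x = -26 and +26 mm, y = -45 mm. Guide rails, 12 mm high and wide, stand on the top along x = -58 and +58 mm.
- cover_tab (a point): Centre of the top edge of the cover's black tab, 141 mm above the bench; axes as the fixture's. The tab is an upright plate 70 mm (fixture x) by 10 mm thick (fixture y) by 24 mm high, in the middle of the clear cover plate (100 x 78 mm, top 7 mm over the fixture's top), which covers both pockets when closed.
- cover (a joint): Slide of the clear cover along the fixture's +y: 0 closed over the pockets (starts at 0 to 0.004), 0.085 m fully open (end stop). About 2 N of friction; it stays where it is left.
- orange_sleeve: Loose orange cylinder, 24 mm diameter, 60 mm tall, 35 to 70 g, standing upright in one of the two pockets (which one varies) within 8 mm of the pocket's centre, its top 40 mm below the fixture's top face. Origin at the centre of its underside, z along its axis.
- orange_sleeve_center (a point): Centre of the orange sleeve, 30 mm along its axis from the underside.
- blue_sleeve: Loose blue cylinder of the same size, in the other pocket; stays there. Origin at the centre of its underside.
- tongs: Loose parallel tongs, 120 g, 176 mm long, nose down in the stand. Origin at the centre of the guide block, z up, y the direction in which the two straight arms open. The block (44 mm along x, 22 mm along y, 20 mm high) rests with its underside, 10 mm below the origin, on the stand. Squeezing the grips slides both arms inwards alike; springs push back, 5 N per arm at first, 6.5 N on the sleeve.
- tongs_grip (a point): Point midway between the two black grip faces, 65 mm above the tongs' origin: squeeze here from above along the tongs' y. Faces are 18 mm wide (x), 42 to 88 mm above the origin, 60 mm over their outer sides when free. At 54 mm the tongs are held firmly with the jaws still open; at 42 mm the jaws pinch the sleeve. 20 to 35 N of squeeze holds it well.
- tongs_tips (a point): Point midway between the jaw tips, 88 mm below the tongs' origin, axes as the tongs'. The jaws are the lower ends of the arms: flat strips 16 mm wide (x), 5 mm thick. Free: 42 mm apart inside, 52 mm outside. The gap shrinks by as much as the grip width.
- lever_left (a joint): Squeeze of the tongs, travel of each arm: 0 free (open), about 0.009 m when pinching the sleeve, 0.014 m at the stop; both arms move alike.
- stand: Fixed plywood stand for the tongs: an upright box tube 52 mm (x) by 90 mm (y), open at the top, on a steel foot of 90 x 120 mm; the slot is 28 mm (x) by 70 mm (y) and reaches to 8 mm above the bench. Origin at the centre of its underside.
- stand_seat (a point): Centre of the stand's top opening, 105 mm above the bench. When seated, the tongs' origin is 10 mm above this point, tongs' x along the stand's x (either way round).
- tray: Fixed yellow open tray, 150 mm (x) by 120 mm (y) by 30 mm high, walls and floor 4 mm thick. Origin at the centre of its underside.
- orange_ring: Bystander: flat orange ring, 110 mm across, 18 mm high.
- driver: Bystander: screwdriver with a green handle.
- motor: Bystander: black and yellow motor, 48 mm diameter, 76 mm tall with its shaft.
- wheel: Bystander: white wheel with a brass hub, 90 mm diameter, 26 mm high.
- wrench: Bystander: steel wrench.
- oil: Bystander: white bottle, 56 mm diameter, 130 mm tall.
Not all that is in view belongs to the job. Of the things that look like the tray, the smaller one is meant.

How it is judged:
By the outcome, as a careful person would: the job done as asked, in the order asked, and still so for the second after the job is handed in, with the robot touching nothing.
It also fails if it takes over 72 s, if anything falls off the work surface, if the arm or the gripper's body presses on something with over 40 N, if the wrist force passes 120 N, or if a joint passes its speed limit or range.

### The arm

A 6-joint arm with a two-finger parallel gripper is mounted at the origin on the work surface. World frame = base frame: x ahead of the robot, y to its left, z up, the work surface at z = 0. Lengths are in m, angles in rad, forces in N, time in s.
With the tool pointing down it reaches from about 0.375 to 0.9 m from the base axis. Payload 3.1 kg.
Tool frame: the origin (TCP) lies at the very end of the fingers, on their centre line; the grasp point (between the pads) lies 19 mm behind it (manip.pinch_z is the distance from the TCP to the grasp point, in m); z points along the fingers, y is the line along which they close (so a half turn about z gives the same grasp; the last joint's range is limited). The gripper opens to 85 mm and grips with 20 to 120 N. Pads are 22 mm wide; open, the fingers measure 114 mm over their backs; the gripper's body (76 mm by 85 mm) begins 54 mm behind the grasp point. The pads swing forward as they close: fully open they stand 13 mm farther back than shut.
Start: joints at [-0.178, 0.527, 1.433, -0, 1.181, -0.178], TCP at [0.625, 0, 0.231] pointing down, gripper open.
Joint ranges: [-3.08, 3.08], [-0.75, 2.2], [0.22, 2.44], [-1.43, 4.57], [0, 2.65], [-2.85, 2.85]. Speed limits (rad/s): [2.79, 2.79, 3.14, 3.14, 3.14, 3.14].

### API

Orientations are given as a unit quaternion [x, y, z, w].
In Python, from station import manip gives the robot as it stands.
- The arm moves only by the tool servo_tool, never from a script. Its argument "commands" is one flat list of numbers, 7 for each row, row after row: the shift along the tool's x, y, z each as a share of 500 mm, from -1 to 1, then the turn, a rotation vector about the tool's x, y, z each as a share of 360 degrees, from -1 to 1, then the opening, from -1 (shut) to 1 (fully open). In form: [dx, dy, dz, rx, ry, rz, claw, dx, dy, dz, rx, ry, rz, claw, ...]. A call has 1 to 12 rows; each row shifts and turns the commanded pose from where the row before left it, along the tool's axes as they then stand; what a row does not reach is not made up. A row lasts 1/12 s, in which the tool goes at most 41.7 mm and 7.16 degrees, less where a joint would pass 70% of its speed; a pose out of reach is approached as far as the arm can. A call with a number of a shift or a turn outside -1 to 1 is refused whole. A call with a gripper value outside its range is refused whole. The fingers move at their own pace and stop on an object; "force" is the grip in N (left out, the last holds). Time passes only in rows, so rows that do not move let the fingers close. It gives the time, the measured TCP pose, the force, the opening and the grip force at its end, in the units of the state.
- manip.sense(): the state, without advancing time (a new reading comes with each control period).
- manip.snapshot(name): name is "scene" or "side" or "wrist"; returns a dict with "img" (480x640x3 uint8, red, green, blue), "mtx" (3x3 intrinsics, pixels), "world_to_cam" (4x4, takes a point from world to camera coordinates). Camera axes: x right, y up, looking along -z (the intrinsics and any distortion apply to the point x, -y, -z); pixel columns grow to the right and rows downward; lengths in m; the calibration is good to about 2 mm. A picture is of the moment at which its call begins. There is no depth.
- manip.sign_off(): hands the job in; it is judged then, once.
Trained networks look in a picture, given as the dict that the camera call returned (one of the last four; its "shot" number tells which), for a name from the list of things; names that differ only in an ending like _2 or _b are one class to them, and where a whole thing is asked for, a point or a joint stands for the part that bears it (a point fixed in the world has none). Each returns a list of dicts, best first, with "conf" (0 to 1); they miss things now and then, are a little off and sometimes report something else, mostly with a low value. They report only what shows in the picture. A call takes as long as a camera call. They do not tell look-alikes from the thing itself.
- manip.look_for(picture, query): "box" ([left, top, width, height] in pixels, round what is visible of it).
- manip.silhouettes(picture, query): "pixels" (480x640 bool, what is visible of it) and "box" ([left, top, width, height] in pixels, round what is visible of it).
The state is a dict: "t": time; "q": joint angles; "qd": joint speeds; "tau": joint torques, N m; "tcp_pos": TCP position; "tool_rot": TCP orientation; "force": force on the tool from outside, world axes, zero at the start; "ft_torque": the same for the moment, N m; "finger_gap": opening from 0.0 (shut) to 1.0 (fully open); "gripper_force": force on a finger pad.
Only numpy, scipy, OpenCV 4.12 (cv2) and the standard library are available. Lean on these libraries where they do the work, as an engineer would, in place of code of your own. Each camera call takes 0.05 s, during which the arm holds its last target. There are 200 camera calls.

## Working session

There is one attempt and no reset: what is moved stays moved. The work goes in short steps, Python scripts to look and compute and a tool call to move; the robot and the scene stay as the last step left them, time stands still between calls to the robot, and variables do not carry over. Pictures are saved under pics/ and viewed, at most 10 in all, crops included, and the job is handed in when it is done.

Besides the shell and the picture viewer there is one more tool, called after ">>>" in YAML: its name, and indented under it one key for each argument. servo_tool: Moves the arm, as the interface text tells. Its arguments: {"type":"object","properties":{"commands":{"type":"array"},"force":{"type":"number"}},"required":["commands"]}

```bash
mkdir -p pics; ls; python3 - <<'E'
from station import manip
import cv2,numpy as np
ims=[]
for n in ["scene","side"]:
    s=manip.snapshot(n); print(n,s["mtx"].tolist(),np.round(s["world_to_cam"],4).tolist(),[k for k in s])
    cv2.imwrite(f"pics/{n}0.png",s["img"][:,:,::-1])
    for q in ["fixture","cover_tab","orange_sleeve","blue_sleeve","tongs","stand","tray"]:
        print(q,[(np.round(d["box"]).tolist(),round(d["conf"],2)) for d in manip.look_for(s,q)[:3]])
E
```

```text
pics
scene [[575.820301825477, 0.0, 312.3994862782678], [0.0, 575.820301825477, 232.9222699752238], [0.0, 0.0, 1.0]] [[-0.2011, 0.9796, -0.0, 0.1037], [-0.8224, -0.1688, 0.5432, 0.3967], [0.5321, 0.1093, 0.8396, -1.961], [0.0, 0.0, 0.0, 1.0]] ['img', 'mtx', 'world_to_cam', 'shot']
fixture [([254.0, 211.0, 82.0, 78.0], 0.86), ([463.0, 265.0, 20.0, 22.0], 0.17)]
cover_tab [([260.0, 220.0, 34.0, 36.0], 0.57)]
orange_sleeve []
blue_sleeve []
tongs [([417.0, 203.0, 26.0, 29.0], 0.62)]
stand [([400.0, 216.0, 46.0, 45.0], 0.72)]
tray [([174.0, 211.0, 56.0, 50.0], 0.8), ([164.0, 139.0, 67.0, 58.0], 0.78), ([227.0, 294.0, 44.0, 40.0], 0.37)]
side [[602.8274943369698, 0.0, 316.0018528038678], [0.0, 602.8274943369698, 242.19774526206226], [0.0, 0.0, 1.0]] [[0.9526, -0.3035, -0.0185, -0.5301], [0.2155, 0.6309, 0.7453, -0.225], [-0.2146, -0.714, 0.6665, -1.4135], [0.0, 0.0, 0.0, 1.0]] ['img', 'mtx', 'world_to_cam', 'shot']
fixture [([298.0, 225.0, 69.0, 100.0], 0.72), ([398.0, 273.0, 45.0, 39.0], 0.38)]
cover_tab [([311.0, 257.0, 48.0, 27.0], 0.56)]
orange_sleeve []
blue_sleeve [([235.0, 181.0, 39.0, 52.0], 0.28)]
tongs [([239.0, 155.0, 23.0, 42.0], 0.95)]
stand []
tray [([212.0, 396.0, 118.0, 84.0], 0.96), ([324.0, 341.0, 85.0, 73.0], 0.75), ([242.0, 154.0, 16.0, 44.0], 0.73)]
```

```bash
python3 - <<'E'
import cv2,numpy as np
a=cv2.imread("pics/scene0.png")[120:345,130:510];b=cv2.imread("pics/side0.png")
cv2.imwrite("pics/s1.png",cv2.resize(a,None,fx=2.1,fy=2.1,interpolation=cv2.INTER_CUBIC))
E
```

```text
(no output)
```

View pics/s1.png

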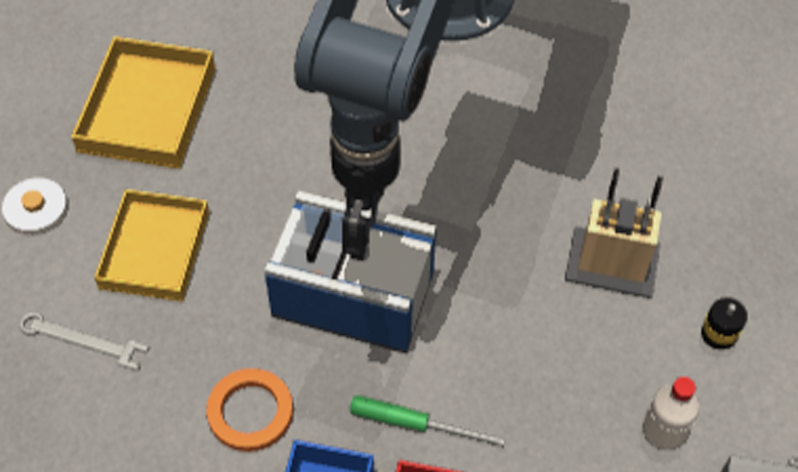

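View pics/side0.png

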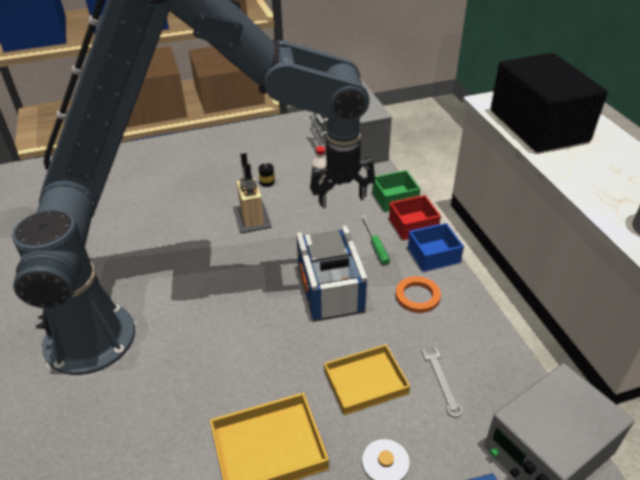

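```bash
cat > h.py <<'E'
from station import manip
import cv2,numpy as np
from scipy.spatial.transform import Rotation as R
def proj(s,P):
    P=np.atleast_2d(P);W=s["world_to_cam"];c=P@W[:3,:3].T+W[:3,3]
    p=np.c_[c[:,0],-c[:,1],-c[:,2]]@s["mtx"].T
    return p[:,:2]/p[:,2:]
def plane(s,uv,z):
    uv=np.atleast_2d(uv);W=s["world_to_cam"];Rm=W[:3,:3];C=-Rm.T@W[:3,3]
    d=np.c_[uv,np.ones(len(uv))]@np.linalg.inv(s["mtx"]).T
    d=(d*[1,-1,-1])@Rm
    return C+d*((z-C[2])/d[:,2])[:,None]
def T(x,y,yaw,L):
    L=np.atleast_2d(L).astype(float);c,s_=np.cos(yaw),np.sin(yaw)
    return np.c_[x+c*L[:,0]-s_*L[:,1],y+s_*L[:,0]+c*L[:,1],L[:,2]]
E
python3 - <<'E'
from h import *
s=manip.snapshot("scene")
for n,uv,z in [("tray",(202,236),.02),("fix",(296,239),.11),("standtop",(427,226),.105),("tray TL",(190,211),.03),("TR",(229,215),.03),("BL",(176,246),.03),("BR",(217,252),.03)]: print(n,plane(s,uv,z)[0].round(3))
w=manip.snapshot("wrist");cv2.imwrite("pics/w0.png",w["img"][:,:,::-1]);print(w["mtx"].tolist(),w["world_to_cam"].round(3).tolist())
print(manip.sense())
E
```

```text
tray [ 0.571 -0.316  0.02 ]
fix [ 0.582 -0.032  0.11 ]
standtop [0.464 0.313 0.105]
tray TL [ 0.5   -0.374  0.03 ]
TR [ 0.49  -0.257  0.03 ]
BL [ 0.625 -0.375  0.03 ]
BR [ 0.62  -0.255  0.03 ]
[[427.8026134759805, 0.0, 317.9571685072746], [0.0, 427.8026134759805, 238.3209253086566], [0.0, 0.0, 1.0]] [[1.0, 0.0, 0.0, -0.625], [-0.0, 0.965, -0.263, 0.034], [-0.0, 0.263, 0.965, -0.379], [0.0, 0.0, 0.0, 1.0]]
{'t': 0.9, 'q': array([-1.78494171e-01,  5.27454705e-01,  1.43272307e+00, -1.06529100e-05,
        1.18142118e+00, -1.78501316e-01]), 'qd': array([ 7.19625137e-04,  1.04496257e-03,  2.51546605e-04,  1.52329445e-04,
       -7.97261080e-04, -7.55720035e-05]), 'tau': array([-9.93394610e-05, -4.42310822e+01, -1.78422546e+01, -2.81183466e-04,
        6.85762898e-04,  9.19248379e-06]), 'tcp_pos': array([6.24960068e-01, 3.73401372e-05, 2.31330894e-01]), 'tool_rot': array([ 7.07102825e-01,  7.07110737e-01, -5.84680907e-06,  2.19279140e-07]), 'force': array([-0.43295116, -0.1236605 ,  0.07313136]), 'ft_torque': array([-0.06537857,  0.00622631,  0.01810461]), 'gripper_force': 0.0, 'finger_gap': 0.9994238319134399}
```

View pics/w0.png

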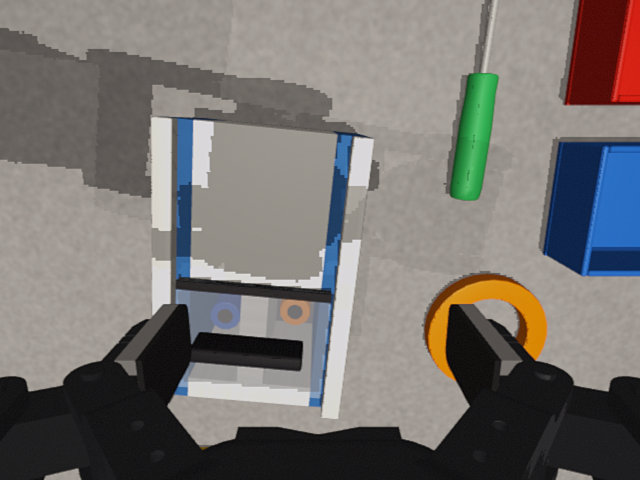

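```bash
python3 - <<'E'
from h import *
from scipy.optimize import least_squares
w=manip.snapshot("wrist")
uv=np.array([(152,117),(172,117),(354,135),(373,138),(338,417),(322,416),(192,345),(302,352)])
L=np.array([(-64,95,122),(-52,95,122),(52,95,122),(64,95,122),(64,-95,122),(52,-95,122)])/1e3
r=least_squares(lambda p:(proj(w,T(*p,L))-uv[:6]).ravel(),[.582,-.03,0],loss="soft_l1")
print(r.x,r.fun.round(1)); 
print("tab top front corners",plane(w,uv[6:],.141))
x,y,a=r.x
for n,u,z in [("blue",(225,316),.07),("orange",(295,312),.07)]:
    p=plane(w,u,z)[0]; c,s=np.cos(a),np.sin(a); d=p[:2]-[x,y]; print(n,p,[c*d[0]+s*d[1],-s*d[0]+c*d[1]])
print("tab expect",T(x,y,a,[(-.035,-.05,.141),(.035,-.05,.141),(0,-.045,.141)]), proj(w,T(x,y,a,[(-.035,-.05,.141),(.035,-.05,.141)])))
E
```

```text
[ 0.58467053 -0.03003869 -0.09457453] [-1.2 -1.7  0.   0.4 -0.3  0.3  1.4 -0.7  0.9  1.1 -0.4  0.7]
tab top front corners [[ 0.54836685 -0.06382618  0.141     ]
 [ 0.6151772  -0.06855227  0.141     ]]
blue [ 0.55271056 -0.07855434  0.07      ] [np.float64(-0.027235632768994555), np.float64(-0.05131694019909645)]
orange [ 0.60714277 -0.07514999  0.07      ] [np.float64(0.026631838628282334), np.float64(-0.04278757759129666)]
tab expect [[ 0.54510525 -0.07651007  0.141     ]
 [ 0.61479244 -0.08312042  0.141     ]
 [ 0.58042101 -0.07483759  0.141     ]] [[188.2886827  363.52283926]
 [301.59866142 373.03447338]]
```

>>> servo_tool:
  commands: [-0.072,-0.032,0,0,0,0,-1,-0.072,-0.032,0,0,0,0,-1,-0.072,-0.032,0,0,0,0,-1,0,0,0,0,0,0.015,-1,0,0,0,0,0,0,-1,0,0,0,0,0,0,-1,0,0,0,0,0,0,-1,0,0,0,0,0,0,-1]
  force: 40

```text
t: 1.62
tcp_pos: [0.5774, -0.1069, 0.2313]
tool_rot: [0.739, 0.674, 0.0, 0.0]
force: [0.2, 0.5, 0.3]
finger_gap: -0.002
gripper_force: 0.0
```

>>> servo_tool:
  commands: [0,0,0.07,0,0,0,-1,0,0,0.07,0,0,0,-1,0,0,0.07,0,0,0,-1,0,0,0,0,0,0,-1]

```text
t: 1.95
tcp_pos: [0.5726, -0.1051, 0.1199]
tool_rot: [0.739, 0.674, -0.003, -0.006]
force: [-1.1, 0.4, -1.4]
finger_gap: -0.001
gripper_force: 0.0
```

>>> servo_tool:
  commands: [0.02,0,0,0,0,0,-1,0.02,0,0,0,0,0,-1,0.02,0,0,0,0,0,-1,0.02,0,0,0,0,0,-1,0.02,0,0,0,0,0,-1,0.02,0,0,0,0,0,-1,0.02,0,0,0,0,0,-1,0.02,0,0,0,0,0,-1,0,0,0,0,0,0,-1]

```text
t: 2.7
tcp_pos: [0.5845, -0.0258, 0.1266]
tool_rot: [0.739, 0.674, 0.0, -0.0]
force: [-0.2, -0.3, 0.0]
finger_gap: 0.005
gripper_force: 0.0
```

>>> servo_tool:
  commands: [0.01,0,0,0,0,0,-1,0.01,0,0,0,0,0,-1,0.01,0,0,0,0,0,-1,0.01,0,0,0,0,0,-1,0,0,0,0,0,0,-1]

```text
t: 3.12
tcp_pos: [0.5861, -0.0074, 0.1261]
tool_rot: [0.74, 0.673, 0.0, -0.001]
force: [0.5, 1.1, -0.2]
finger_gap: -0.001
gripper_force: 0.0
```

```bash
python3 - <<'E'
from h import *
s=manip.snapshot("side");w=manip.snapshot("wrist")
cv2.imwrite("pics/w1.png",np.vstack([cv2.resize(w["img"],(480,360)),cv2.resize(s["img"][200:340,250:420],None,fx=1.4,fy=1.4) if 0 else cv2.resize(s["img"][215:335,260:420],(480,240))])[:,:,::-1])
E
```

```text
(no output)
```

View pics/w1.png

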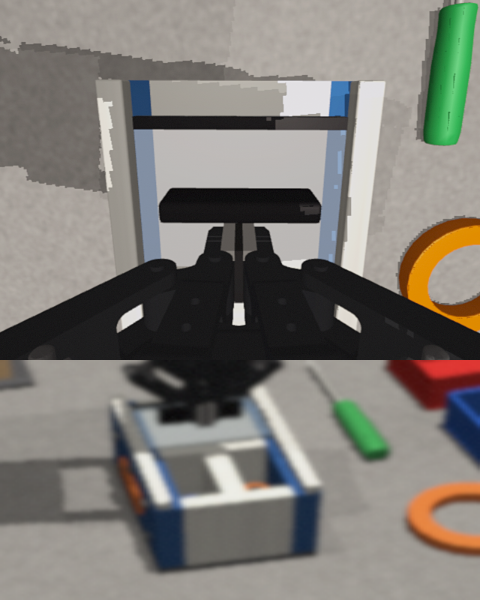

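The tab (wrist image, ~(240,205)) is being pushed and the cover is nearly open; the pockets show open in the side view.

>>> servo_tool:
  commands: [0.006,0,0,0,0,0,-1,0.006,0,0,0,0,0,-1,0,0,0,0,0,0,-1]

```text
t: 3.47
tcp_pos: [0.5864, -0.0068, 0.1261]
tool_rot: [0.739, 0.674, -0.004, 0.002]
force: [-1.9, -13.2, -0.1]
finger_gap: -0.002
gripper_force: 7.1
```

>>> servo_tool:
  commands: [0.006,0,0,0,0,0,-1,0,0,0,0,0,0,-1,0,0,0,0,0,0,-1]

```text
t: 3.72
tcp_pos: [0.5864, -0.0067, 0.1261]
tool_rot: [0.738, 0.674, -0.005, 0.004]
force: [-4.1, -21.4, 1.3]
finger_gap: -0.003
gripper_force: 10.8
```

>>> servo_tool:
  commands: [-0.03,0,0,0,0,0,-1,-0.03,0,0,0,0,0,-1,0,0,-0.06,0,0,0,-1,0,0,-0.08,0,0,0,-1,0,0,-0.08,0,0,0,1,0,0,-0.04,0,0,0,1,0,0,0,0,0,0,1,0,0,0,0,0,0,1,0,0,0,0,0,0,1]

```text
t: 4.47
tcp_pos: [0.5835, -0.029, 0.2553]
tool_rot: [0.74, 0.673, -0.001, -0.001]
force: [0.4, -0.9, 0.4]
finger_gap: 0.709
gripper_force: 0.0
```

```bash
python3 - <<'E'
from h import *
w=manip.snapshot("wrist")
for q in ["orange_sleeve","blue_sleeve","fixture","cover_tab"]: print(q,[(np.round(d["box"]).tolist(),round(d["conf"],2)) for d in manip.look_for(w,q)[:3]])
for d in manip.silhouettes(w,"orange_sleeve")[:2]: 
    m=d["pixels"]; ys,xs=np.nonzero(m); print(d["conf"],xs.mean(),ys.mean())
cv2.imwrite("pics/w2.png",w["img"][:,:,::-1])
np.savez("w2.npz",**w)
E
```

```text
orange_sleeve [([337.0, 238.0, 31.0, 36.0], 0.97)]
blue_sleeve [([273.0, 239.0, 32.0, 46.0], 0.79)]
fixture [([216.0, 74.0, 212.0, 284.0], 0.87)]
cover_tab [([243.0, 104.0, 157.0, 124.0], 0.9)]
0.81 350.26274065685163 256.718006795017
0.35 533.6103719793647 273.4818083084442
```

View pics/w2.png

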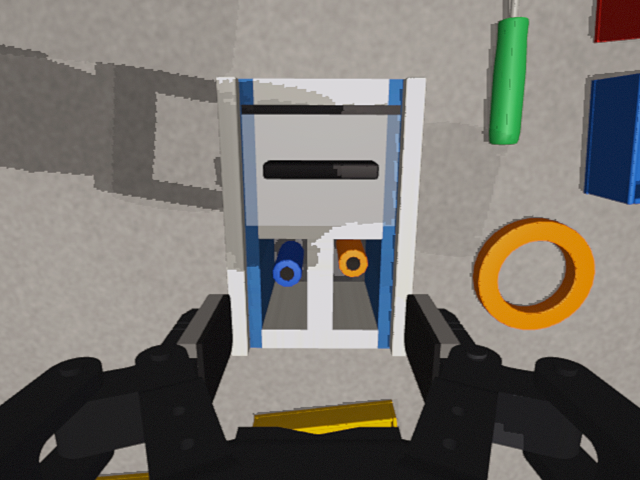

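>>> servo_tool:
  commands: [0.0632,-0.0326,-0.02,0,0,0,1,0.0632,-0.0326,-0.02,0,0,0,1,0.0632,-0.0326,-0.02,0,0,0,1,0.0632,-0.0326,-0.02,0,0,0,1,0.0632,-0.0326,-0.02,0,0,0,1,0.0632,-0.0326,-0.02,0,0,0,1,0.0632,-0.0326,-0.02,0,0,0,1,0.0632,-0.0326,-0.02,0,0,0,1,0.0632,-0.0326,-0.02,0,0,0,1,0.0632,-0.0326,-0.02,0,0,0,1]

```text
t: 5.6
tcp_pos: [0.4508, 0.3021, 0.3564]
tool_rot: [0.74, 0.673, -0.0, -0.0]
force: [-0.4, 0.3, -0.6]
finger_gap: 1.002
gripper_force: 0.0
```

>>> servo_tool:
  commands: [0,0,0,0,0,0.0196,1,0,0,0,0,0,0.0196,1,0,0,0,0,0,0.0196,1,0,0,0,0,0,0.0196,1,0,0,0,0,0,0.0196,1,0,0,0,0,0,0.0196,1,0,0,0,0,0,0.0196,1,0,0,0,0,0,0.0196,1,0,0,0,0,0,0.0196,1,0,0,0,0,0,0.0196,1,0,0,0,0,0,0.0196,1,0,0,0,0,0,0.0196,1]

```text
t: 6.6
tcp_pos: [0.4517, 0.3006, 0.3557]
tool_rot: [1.0, -0.004, -0.001, 0.0]
force: [-0.1, -0.2, -0.0]
finger_gap: 1.0
gripper_force: 0.0
```

```bash
python3 - <<'E'
from h import *
from scipy.optimize import least_squares
w=dict(np.load("w2.npz"))
uv=np.array([(218,78),(425,78),(233,356),(406,356)])
L=np.array([(-64,95,122),(64,95,122),(-64,-95,122),(64,-95,122)])/1e3
r=least_squares(lambda p:(proj(w,T(*p,L))-uv).ravel(),[.582,-.03,-.09])
print(r.x,r.fun.round(1)); x,y,a=r.x
for n,u,z in [("blue",(287,273),.07),("orange",(353,263),.07)]:
    p=plane(w,u,z)[0]; c,s=np.cos(a),np.sin(a); d=p[:2]-[x,y]; print(n,p,[c*d[0]+s*d[1],-s*d[0]+c*d[1]])
w=manip.snapshot("wrist"); s=manip.sense(); print(s["tcp_pos"],s["tool_rot"],s["q"])
np.savez("w3.npz",**w)
cv2.imwrite("pics/w3.png",w["img"][:,:,::-1])
E
```

```text
[ 0.58444277 -0.03112734 -0.09758847] [-1.9 -0.6  1.5  0.2 -1.5  0.1  2.1  0.9]
blue [ 0.55292584 -0.07801546  0.07      ] [np.float64(-0.02679849542757016), np.float64(-0.04973583126761444)]
orange [ 0.60706204 -0.07446105  0.07      ] [np.float64(0.026733800886142328), np.float64(-0.040923648609208677)]
[0.45170784 0.30057519 0.35571413] [ 9.99984394e-01 -5.55476611e-03 -5.64941872e-04  1.93964675e-04] [3.81065965e-01 2.89694512e-01 1.46907069e+00 6.79203738e-05
 1.38402021e+00 1.96295923e+00]
```

View pics/w3.png

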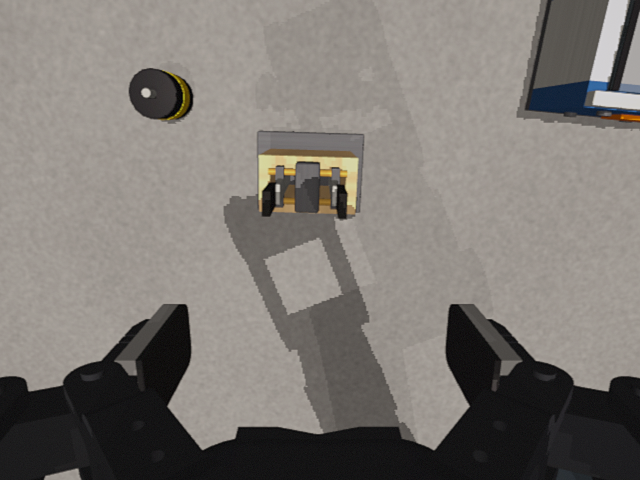

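```bash
python3 - <<'E'
from h import *
from scipy.optimize import least_squares
w=dict(np.load("w3.npz"))
uv=np.array([(259,151.5),(358,155),(259,212),(355,216)])
L=np.array([(26,45,105),(26,-45,105),(-26,45,105),(-26,-45,105)])/1e3
r=least_squares(lambda p:(proj(w,T(*p,L))-uv).ravel(),[.51,.31,-.03],loss="soft_l1")
print(r.x,r.fun.round(1))
g=T(*r.x,np.array([(0,30,203),(0,-30,203),(0,0,203)])/1e3); print(proj(w,g).round(0))
im=w["img"][120:230,240:380]; cv2.imwrite("pics/w3c.png",cv2.resize(im,None,fx=5,fy=5,interpolation=cv2.INTER_CUBIC)[:,:,::-1])
E
```

```text
[ 0.46265019  0.31040244 -0.0397499 ] [-0.1  1.9  0.1  1.7  0.1 -2.3 -0.1 -3.2]
[[262. 202.]
 [347. 205.]
 [305. 203.]]
```

View pics/w3c.png

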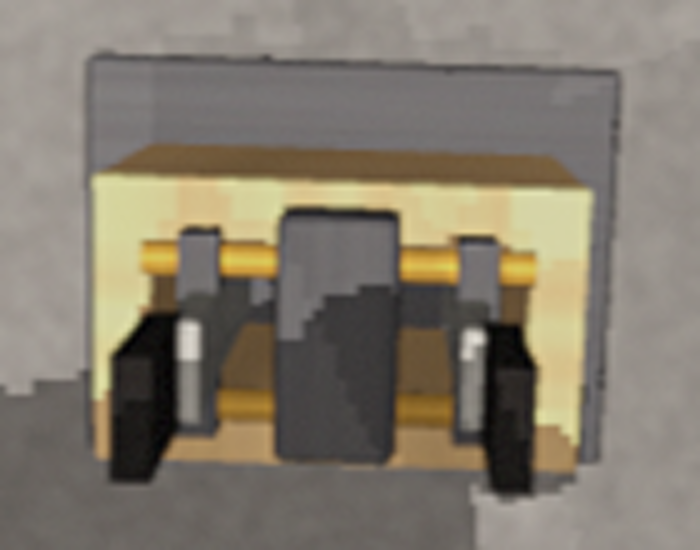

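```bash
python3 - <<'E'
from h import *
from scipy.optimize import least_squares
w=dict(np.load("w3.npz"))
uv=np.array([(258.4,155),(358.4,158),(258.4,211.6),(355.4,213.6)])
L=np.array([(26,45,105),(26,-45,105),(-26,45,105),(-26,-45,105)])/1e3
uv2=np.array([(296.6,162.4),(319.6,162.4),(295,212),(318,212),(262.4,216),(346.6,218.4)])
L2=np.array([(22,11,125),(22,-11,125),(-22,11,125),(-22,-11,125),(-9,30,203),(-9,-30,203)])/1e3
for u,l in((uv,L),(uv2,L2),(np.r_[uv,uv2],np.r_[L,L2])):
    r=least_squares(lambda p:(proj(w,T(*p,l))-u).ravel(),[.46,.31,-.03],loss="soft_l1"); print(r.x.round(4),r.fun.round(1))
E
```

```text
[ 0.4614  0.3105 -0.034 ] [ 0.3  0.1 -0.6 -0.2  0.8 -0.3 -0.4  0.3]
[ 0.4619  0.3104 -0.0342] [-1.5 -0.3  1.   0.4 -0.5 -0.   1.2  0.6 -0.3 -0.1  0.2 -0.3]
[ 0.4617  0.3104 -0.0341] [ 0.4 -0.3 -0.5 -0.5  0.9 -0.6 -0.3 -0.1 -1.5 -0.1  0.9  0.6 -0.6  0.2
  1.1  0.8 -0.4  0.1  0.1 -0.1]
```

>>> servo_tool:
  commands: [0.02,-0.0196,0,0,0,0,1,0,0,0,0,0,0.0037,1,0,0,0.05,0,0,0,1,0,0,0.05,0,0,0,1,0,0,0.05,0,0,0,1,0,0,0.05,0,0,0,1,0,0,0.04,0,0,0,1,0,0,0.02,0,0,0,1,0,0,0,0,0,0,1,0,0,0,0,0,0,1]

```text
t: 7.48
tcp_pos: [0.462, 0.3104, 0.2264]
tool_rot: [1.0, -0.012, -0.0, 0.0]
force: [-0.4, 0.1, 0.7]
finger_gap: 1.002
gripper_force: 0.0
```

>>> servo_tool:
  commands: [0,0,0.04,0,0,0.0015,1,0,0,0.04,0,0,0,1,0,0,0.03,0,0,0,1,0,0,0.02,0,0,0,1,0,0,0.01,0,0,0,1,0,0,0,0,0,0,1,0,0,0,0,0,0,1]

```text
t: 8.07
tcp_pos: [0.4627, 0.3107, 0.1572]
tool_rot: [1.0, -0.017, 0.001, -0.0]
force: [0.5, -0.3, 0.6]
finger_gap: 1.0
gripper_force: 0.0
```

>>> servo_tool:
  commands: [0,0,0,0,0,0,0.41,0,0,0,0,0,0,0.41,0,0,0,0,0,0,0.27,0,0,0,0,0,0,0.27,0,0,0,0,0,0,0.27,0,0,0,0,0,0,0.27]
  force: 28

```text
t: 8.57
tcp_pos: [0.4626, 0.3103, 0.1576]
tool_rot: [1.0, -0.017, 0.001, -0.0]
force: [-1.1, -1.1, 5.6]
finger_gap: 0.638
gripper_force: 5.4
```

>>> servo_tool:
  commands: [0,0,-0.01,0,0,0,0.27,0,0,-0.02,0,0,0,0.27,0,0,-0.03,0,0,0,0.27,0,0,-0.04,0,0,0,0.27,0,0,-0.05,0,0,0,0.27,0,0,-0.05,0,0,0,0.27,0,0,-0.04,0,0,0,0.27,0,0,-0.03,0,0,0,0.27,0,0,-0.02,0,0,0,0.27,0,0,-0.01,0,0,0,0.27,0,0,0,0,0,0,0.27,0,0,0,0,0,0,0.27]

```text
t: 9.57
tcp_pos: [0.4614, 0.3102, 0.3057]
tool_rot: [1.0, -0.017, -0.001, 0.0]
force: [-0.2, 0.4, -2.3]
finger_gap: 0.633
gripper_force: 5.4
```

```bash
python3 - <<'E'
from h import *
w=manip.snapshot("wrist"); s=manip.snapshot("side")
np.savez("w4.npz",**w);np.savez("s4.npz",**s)
print(manip.sense()["tcp_pos"])
for n,v in(("w",w),("s",s)):
  for d in manip.look_for(v,"tongs")[:2]: print(n,d)
a=cv2.resize(w["img"][200:480,190:450],(520,560)); b=cv2.resize(s["img"][60:235,190:290],(280,490),interpolation=cv2.INTER_CUBIC)
c=np.zeros((560,800,3),np.uint8);c[:,:520]=a;c[:490,520:]=b
cv2.imwrite("pics/w4.png",c[:,:,::-1])
E
```

```text
[0.46116106 0.31009243 0.30501989]
w {'box': [209.8, 214.6, 215.1, 205.3], 'conf': 0.62}
w {'box': [210.3, 214.8, 81.8, 203.2], 'conf': 0.34}
s {'box': [234.0, 111.2, 19.8, 63.2], 'conf': 0.69}
s {'box': [423.3, 344.5, 41.4, 70.5], 'conf': 0.3}
```

View pics/w4.png

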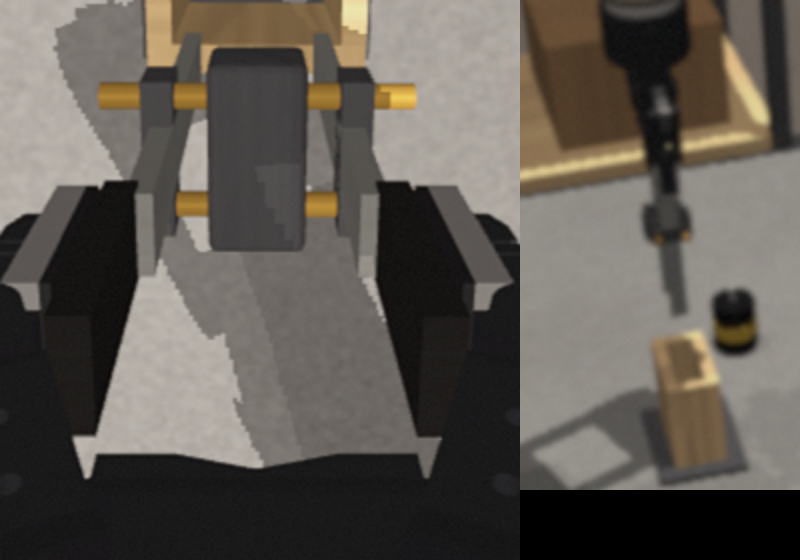

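```bash
python3 - <<'E'
from h import *
from scipy.optimize import least_squares
w=dict(np.load("w4.npz"))
uv=np.array([(210,70),(305,70),(303.5,249),(208,249)])/2+[190,200]
L=np.array([(22,11,10),(22,-11,10),(-22,-11,10),(-22,11,10)])/1e3
def f(p): return (proj(w,R.from_euler("zy",p[3:5]).apply(L)+p[:3])-uv).ravel()
r=least_squares(f,[.461,.31,.2624,-.034,0]); print(r.x.round(4),r.fun.round(2))
r=least_squares(lambda p:f([p[0],p[1],.2624,p[2],0]),[.461,.31,-.034]); print(r.x.round(4),r.fun.round(2))
a,b=np.deg2rad(0),0
s=manip.sense();print(s["tcp_pos"],s["tool_rot"],s["force"],s["q"])
E
```

```text
[ 0.4557  0.3108  0.2518 -0.0408  0.0378] [-0.5  -0.28  0.34  0.08 -0.8   0.27  0.97 -0.06]
[ 0.4599  0.3107 -0.0408] [-2.08 -2.16  1.96 -1.8   0.41  2.44 -0.29  2.13]
[0.46132871 0.31015531 0.30510576] [ 9.99854623e-01 -1.70031235e-02 -1.18118897e-03  4.80845753e-04] [ 0.66448323 -0.59436204 -0.52631417] [3.90840073e-01 3.54866893e-01 1.51299349e+00 5.66186500e-05
 1.27628232e+00 1.99562781e+00]
```

```bash
python3 - <<'E'
from h import *
s=dict(np.load("s4.npz"))
for o,p in(((.4612,.3103,.2624),0),((.4557,.3108,.2518),.038),((.4585,.3105,.2624),.02)):
    print(proj(s,R.from_euler("zy",[-.036,p]).apply(np.array([(0,0,65),(0,0,0),(0,0,-88),(-8,0,-88),(8,0,-88)])/1e3)+o).round(1).tolist())
im=s["img"][128:185,225:265].astype(int)
# dark pixels per row vs background
g=im.sum(2)
for r in range(0,57,4):
    c=np.nonzero(g[r]<270)[0]; print(128+r,(225+c.min(),225+c.max()) if len(c) else None, g[r,::4].tolist())
E
```

```text
[[240.1, 117.3], [242.6, 139.5], [245.9, 167.6], [243.0, 168.1], [248.8, 167.1]]
[[239.3, 121.1], [240.9, 143.2], [243.0, 171.4], [240.1, 171.8], [246.0, 171.0]]
[[239.5, 117.3], [241.6, 139.6], [244.3, 167.9], [241.3, 168.3], [247.2, 167.4]]
128 (np.int64(238), np.int64(246)) [424, 424, 425, 289, 107, 152, 418, 431, 434, 432]
132 (np.int64(237), np.int64(246)) [419, 415, 383, 251, 192, 192, 389, 427, 425, 430]
136 (np.int64(234), np.int64(249)) [420, 421, 294, 133, 198, 191, 189, 432, 437, 431]
140 (np.int64(234), np.int64(250)) [420, 426, 323, 125, 192, 175, 134, 424, 427, 432]
144 (np.int64(235), np.int64(248)) [426, 423, 389, 142, 118, 102, 293, 426, 432, 437]
148 (np.int64(240), np.int64(246)) [424, 421, 429, 397, 196, 200, 420, 423, 428, 433]
152 (np.int64(241), np.int64(246)) [431, 426, 434, 429, 220, 199, 412, 431, 434, 424]
156 (np.int64(241), np.int64(247)) [435, 427, 428, 423, 240, 198, 406, 430, 434, 433]
160 (np.int64(242), np.int64(247)) [426, 439, 434, 432, 272, 199, 371, 436, 438, 436]
164 (np.int64(243), np.int64(264)) [424, 429, 432, 427, 350, 197, 347, 433, 430, 254]
168 (np.int64(244), np.int64(264)) [420, 418, 418, 429, 422, 208, 311, 433, 371, 74]
172 (np.int64(259), np.int64(264)) [417, 415, 427, 427, 422, 282, 359, 432, 400, 34]
176 (np.int64(260), np.int64(264)) [414, 414, 421, 431, 424, 427, 430, 437, 418, 133]
180 (np.int64(259), np.int64(264)) [425, 422, 424, 409, 399, 380, 458, 573, 409, 176]
184 (np.int64(243), np.int64(264)) [411, 418, 422, 356, 330, 245, 242, 457, 469, 125]
```

>>> servo_tool:
  commands: [0.0132,0.0317,-0.002,0,0,0,0.27,0.0132,0.0317,-0.002,0,0,0,0.27,0.0132,0.0317,-0.002,0,0,0,0.27,0.0132,0.0317,-0.002,0,0,0,0.27,0.0132,0.0317,-0.002,0,0,0,0.27,0.0132,0.0317,-0.002,0,0,0,0.27,0.0132,0.0317,-0.002,0,0,0,0.27,0.0132,0.0317,-0.002,0,0,0,0.27,0.0132,0.0317,-0.002,0,0,0,0.27,0.0132,0.0317,-0.002,0,0,0,0.27,0.0132,0.0317,-0.002,0,0,0,0.27,0.0132,0.0317,-0.002,0,0,0,0.27]

```text
t: 10.77
tcp_pos: [0.5346, 0.1168, 0.3176]
tool_rot: [1.0, -0.017, -0.001, -0.0]
force: [-0.8, 0.4, -1.6]
finger_gap: 0.638
gripper_force: 5.4
```

>>> servo_tool:
  commands: [0.0132,0.0317,-0.002,0,0,0,0.27,0.0132,0.0317,-0.002,0,0,0,0.27,0.0132,0.0317,-0.002,0,0,0,0.27,0.0132,0.0317,-0.002,0,0,0,0.27,0.0132,0.0317,-0.002,0,0,0,0.27,0.0132,0.0317,-0.002,0,0,0,0.27,0.0132,0.0317,-0.002,0,0,0,0.27,0.0132,0.0317,-0.002,0,0,0,0.27,0.0132,0.0317,-0.002,0,0,0,0.27,0.0132,0.0317,-0.002,0,0,0,0.27,0.0132,0.0317,-0.002,0,0,0,0.27,0.0132,0.0317,-0.002,0,0,0,0.27]

```text
t: 11.77
tcp_pos: [0.6077, -0.0765, 0.3301]
tool_rot: [1.0, -0.017, -0.0, -0.0]
force: [0.8, -0.7, -1.0]
finger_gap: 0.633
gripper_force: 5.4
```

>>> servo_tool:
  commands: [0,0,0,0,0,0.0033,0.27,0,0,0,0,0,0.0033,0.27,0,0,0,0,0,0.0033,0.27,0,0,0,0,0,0,0.27,0,0,0,0,0,0,0.27]

```text
t: 12.18
tcp_pos: [0.607, -0.0743, 0.3304]
tool_rot: [0.999, -0.048, -0.0, -0.0]
force: [-0.3, 0.3, -0.7]
finger_gap: 0.635
gripper_force: 5.4
```

```bash
python3 - <<'E'
from h import *
w=manip.snapshot("wrist"); s=manip.snapshot("side"); v=manip.snapshot("scene")
m=manip.sense();print(m["tcp_pos"],m["tool_rot"])
a=cv2.resize(w["img"][130:480,170:470],(480,560)); b=cv2.resize(s["img"][140:340,270:400],(320,492),interpolation=cv2.INTER_CUBIC)
c=np.zeros((560,800,3),np.uint8);c[:,:480]=a;c[:492,480:]=b
cv2.imwrite("pics/w5.png",c[:,:,::-1]);np.savez("w5.npz",**w)
E
```

```text
[ 0.60714279 -0.07447782  0.33046365] [ 9.98868676e-01 -4.75538288e-02  2.79572144e-05 -4.00078265e-05]
```

View pics/w5.png

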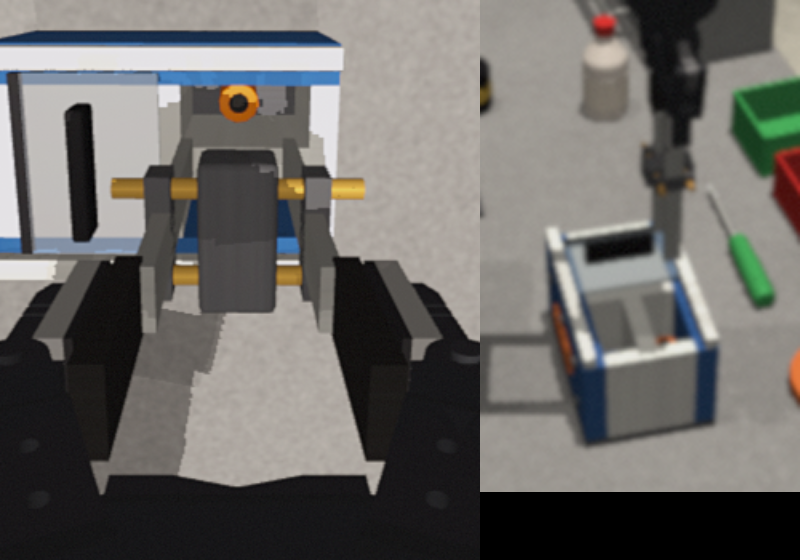

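```bash
python3 - <<'E'
from h import *
w=dict(np.load("w5.npz"))
print(plane(w,(318.75,194),.07))
m=manip.silhouettes
im=cv2.cvtColor(w["img"],cv2.COLOR_RGB2HSV)[170:215,295:345]
k=(im[...,0]>8)&(im[...,0]<25)&(im[...,1]>170)&(im[...,2]>100);ys,xs=np.nonzero(k)
print(xs.min()+295,xs.max()+295,ys.min()+170,ys.max()+170)
E
```

```text
[[ 0.60673461 -0.07431387  0.07      ]]
307 331 184 205
```

>>> servo_tool:
  commands: [0,0,0.02,0,0,0,0.27,0,0,0.04,0,0,0,0.27,0,0,0.04,0,0,0,0.27,0,0,0.03,0,0,0,0.27,0,0,0.02,0,0,0,0.27,0,0,0,0,0,0,0.27,0,0,0,0,0,0,0.27]

```text
t: 12.92
tcp_pos: [0.6072, -0.075, 0.2547]
tool_rot: [0.999, -0.048, -0.001, -0.0]
force: [0.3, -0.1, -0.2]
finger_gap: 0.632
gripper_force: 5.4
```

>>> servo_tool:
  commands: [0,0,0.01,0,0,0,0.27,0,0,0.02,0,0,0,0.27,0,0,0.02,0,0,0,0.27,0,0,0.02,0,0,0,0.27,0,0,0.02,0,0,0,0.27,0,0,0.01,0,0,0,0.27,0,0,0,0,0,0,0.27]

```text
t: 13.5
tcp_pos: [0.6061, -0.0748, 0.2032]
tool_rot: [0.999, -0.048, -0.002, -0.0]
force: [-0.2, 0.0, -0.9]
finger_gap: 0.637
gripper_force: 5.4
```

>>> servo_tool:
  commands: [0,0,0.02,0,0,0,0.27,0,0,0.02,0,0,0,0.27,0,0,0.016,0,0,0,0.27,0,0,0,0,0,0,0.27,0,0,0,0,0,0,0.27]

```text
t: 13.92
tcp_pos: [0.6068, -0.075, 0.1764]
tool_rot: [0.999, -0.048, -0.001, -0.0]
force: [0.3, -0.9, -0.7]
finger_gap: 0.633
gripper_force: 5.4
```

>>> servo_tool:
  commands: [0,0,0,0,0,0,0.15,0,0,0,0,0,0,0.1,0,0,0,0,0,0,0.05,0,0,0,0,0,0,0,0,0,0,0,0,0,-0.05,0,0,0,0,0,0,-0.1,0,0,0,0,0,0,-0.15,0,0,0,0,0,0,-0.15,0,0,0,0,0,0,-0.15]
  force: 30

```text
t: 14.67
tcp_pos: [0.6079, -0.0752, 0.1783]
tool_rot: [0.999, -0.048, 0.001, 0.0]
force: [0.2, 0.7, 6.3]
finger_gap: 0.43
gripper_force: 25.4
```

>>> servo_tool:
  commands: [0,0,0,0,0,0,-0.3,0,0,0,0,0,0,-0.3,0,0,0,0,0,0,-0.3]
  force: 30

```text
t: 14.92
tcp_pos: [0.608, -0.0752, 0.1784]
tool_rot: [0.999, -0.048, 0.001, 0.0]
force: [-0.1, 0.5, 6.8]
finger_gap: 0.418
gripper_force: 29.7
```

>>> servo_tool:
  commands: [0,0,-0.005,0,0,0,-0.3,0,0,-0.01,0,0,0,-0.3,0,0,-0.02,0,0,0,-0.3,0,0,-0.02,0,0,0,-0.3,0,0,-0.03,0,0,0,-0.3,0,0,-0.04,0,0,0,-0.3,0,0,-0.04,0,0,0,-0.3,0,0,-0.04,0,0,0,-0.3,0,0,-0.03,0,0,0,-0.3,0,0,-0.02,0,0,0,-0.3,0,0,0,0,0,0,-0.3,0,0,0,0,0,0,-0.3]

```text
t: 15.92
tcp_pos: [0.6073, -0.0752, 0.3053]
tool_rot: [0.999, -0.048, 0.0, 0.0]
force: [0.1, -0.2, -2.3]
finger_gap: 0.418
gripper_force: 30.3
```

```bash
python3 - <<'E'
from h import *
w=manip.snapshot("wrist"); s=manip.snapshot("side"); v=manip.snapshot("scene")
m=manip.sense();print(m["tcp_pos"],m["tool_rot"],m["force"],m["finger_gap"],m["gripper_force"])
for n,q in(("w",w),("s",s),("v",v)):
  for d in manip.look_for(q,"orange_sleeve")[:3]: print(n,d)
p=np.array([[.607,-.075,m["tcp_pos"][2]-.1306]]);print(proj(s,p),proj(v,p))
np.savez("s6.npz",**s);np.savez("v6.npz",**v)
E
```

```text
[ 0.60644128 -0.07491359  0.30336009] [ 9.98843005e-01 -4.80661612e-02 -1.46745594e-03 -3.78210700e-04] [-0.26229461 -0.32533603 -1.90627178] 0.4230978503206239 30.28679609298706
w {'box': [305.7, 199.5, 30.3, 22.7], 'conf': 0.87}
w {'box': [516.5, 12.7, 123.5, 41.7], 'conf': 0.17}
v {'box': [274.3, 221.8, 10.6, 19.7], 'conf': 0.64}
[[345.70080345 247.78580591]] [[277.14723754 231.38599318]]
```

```bash
python3 - <<'E'
from h import *
w=manip.snapshot("wrist")
print(proj(w,[[.607,-.075,.07],[.607,-.075,.197]]), manip.look_for(w,"orange_sleeve")[0]["box"])
for f in("s6","v6"):
    s=dict(np.load(f+".npz")); im=cv2.cvtColor(s["img"],cv2.COLOR_RGB2HSV)
    k=((im[...,0]>5)&(im[...,0]<25)&(im[...,1]>150)&(im[...,2]>90)).astype(np.uint8)
    n,_,st,c=cv2.connectedComponentsWithStats(k)
    print(f,[(st[i].tolist(),c[i].round().tolist()) for i in range(1,n) if st[i,4]>15 and 200<c[i][0]<420])
    print(proj(s,[[.607,-.075,.137],[.607,-.075,.197]]))
E
```

```text
[[318.69803251 197.97837094]
 [318.9083525  234.67324394]] [306.4, 198.0, 27.5, 19.5]
s6 [([261, 177, 12, 5, 42], [267.0, 179.0]), ([390, 196, 28, 8, 31], [403.0, 199.0]), ([341, 253, 8, 9, 57], [345.0, 257.0]), ([301, 270, 6, 15, 34], [304.0, 278.0]), ([396, 277, 44, 35, 779], [418.0, 294.0]), ([325, 346, 84, 68, 3608], [366.0, 379.0]), ([211, 394, 117, 86, 7506], [270.0, 442.0])]
[[345.47984296 259.17557805]
 [345.85498847 239.83808486]]
v6 [([175, 211, 54, 52, 1883], [202.0, 237.0]), ([274, 223, 9, 19, 108], [278.0, 233.0]), ([229, 296, 40, 39, 758], [249.0, 315.0])]
[[277.83888948 238.72195286]
 [276.66245314 226.24416012]]
```

```bash
python3 - <<'E'
from h import *
for f,c in(("s6",(366,379)),("v6",(202,237))):
    s=dict(np.load(f+".npz")); print(plane(s,c,.012))
m=manip.sense();print(m["tcp_pos"],m["q"])
E
```

```text
[[ 0.56814528 -0.31907363  0.012     ]]
[[ 0.57006417 -0.31804024  0.012     ]]
[ 0.60705835 -0.07511641  0.30404542] [-3.05589499e-01  4.38556359e-01  1.37754619e+00  1.90345257e-06
  1.32689175e+00  1.36139273e+00]
```

>>> servo_tool:
  commands: [0,0,-0.015,0,0,0,-0.3,0,0,-0.03,0,0,0,-0.3,0,0,-0.03,0,0,0,-0.3,0,0,-0.015,0,0,0,-0.3,0,0,0,0,0,0,-0.3]

```text
t: 16.73
tcp_pos: [0.6085, -0.0755, 0.3525]
tool_rot: [0.999, -0.048, 0.003, 0.001]
force: [0.4, -0.1, -0.8]
finger_gap: 0.414
gripper_force: 30.3
```

>>> servo_tool:
  commands: [-0.0019,0.015,0,0,0,0,-0.3,-0.0019,0.0307,0,0,0,0,-0.3,-0.0019,0.0307,0,0,0,0,-0.3,-0.0019,0.0307,0,0,0,0,-0.3,-0.0019,0.0307,0,0,0,0,-0.3,-0.0019,0.0307,0,0,0,0,-0.3,-0.0019,0.0307,0,0,0,0,-0.3,-0.0019,0.0307,0,0,0,0,-0.3,-0.0019,0.0307,0,0,0,0,-0.3,-0.0019,0.0307,0,0,0,0,-0.3,-0.0019,0.0307,0,0,0,0,-0.3,-0.0019,0.0307,0,0,0,0,-0.3]

```text
t: 17.73
tcp_pos: [0.5787, -0.2512, 0.3498]
tool_rot: [0.999, -0.048, 0.0, 0.0]
force: [-0.1, -0.2, -1.4]
finger_gap: 0.418
gripper_force: 30.3
```

>>> servo_tool:
  commands: [-0.0019,0.0307,0,0,0,0,-0.3,-0.0019,0.0307,0,0,0,0,-0.3,-0.0019,0.0307,0,0,0,0,-0.3,-0.0019,0.0307,0,0,0,0,-0.3,0,0.015,0,0,0,0,-0.3,0,0,0,0,0,0,-0.3,0,0,0,0,0,0,-0.3,0,0,0,0,0,0,-0.3]

```text
t: 18.4
tcp_pos: [0.5687, -0.3171, 0.3497]
tool_rot: [0.999, -0.048, -0.0, -0.0]
force: [0.3, 0.7, -1.1]
finger_gap: 0.418
gripper_force: 30.3
```

>>> servo_tool:
  commands: [0,0,0.015,0,0,0,-0.3,0,0,0.03,0,0,0,-0.3,0,0,0.04,0,0,0,-0.3,0,0,0.05,0,0,0,-0.3,0,0,0.05,0,0,0,-0.3,0,0,0.04,0,0,0,-0.3,0,0,0.03,0,0,0,-0.3,0,0,0.02,0,0,0,-0.3,0,0,0.01,0,0,0,-0.3,0,0,0,0,0,0,-0.3,0,0,0,0,0,0,-0.3,0,0,0,0,0,0,-0.3]

```text
t: 19.4
tcp_pos: [0.5694, -0.3182, 0.2086]
tool_rot: [0.999, -0.048, 0.001, 0.001]
force: [1.0, -0.1, -1.8]
finger_gap: 0.421
gripper_force: 30.3
```

```bash
python3 - <<'E'
from h import *
w=manip.snapshot("wrist"); s=manip.snapshot("side")
m=manip.sense();print(m["tcp_pos"],m["tool_rot"],m["force"],m["finger_gap"],m["gripper_force"])
for d in manip.look_for(s,"orange_sleeve")[:2]: print(d)
a=cv2.resize(w["img"][130:480,170:470],(480,560)); b=cv2.resize(s["img"][270:430,310:420],(320,465),interpolation=cv2.INTER_CUBIC)
c=np.zeros((560,800,3),np.uint8);c[:,:480]=a;c[:465,480:]=b
cv2.imwrite("pics/w7.png",c[:,:,::-1])
E
```

```text
[ 0.56926972 -0.31825298  0.20866229] [ 9.98845888e-01 -4.80125079e-02  1.05671819e-03  7.57927683e-04] [ 0.51965135 -0.08265033 -1.29805838] 0.4186138708878301 30.287616848945618
{'box': [365.1, 349.5, 9.0, 28.8], 'conf': 0.42}
{'box': [235.8, 180.3, 37.6, 51.0], 'conf': 0.29}
```

View pics/w7.png

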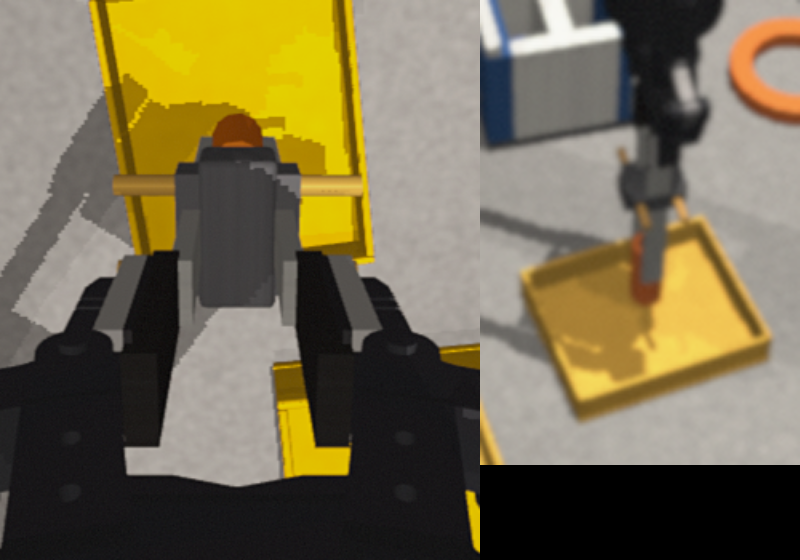

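The sleeve is held in the jaws (side crop (645,270)), over the middle of the smaller yellow tray.

>>> servo_tool:
  commands: [0,0,0.015,0,0,0,-0.3,0,0,0.02,0,0,0,-0.3,0,0,0.015,0,0,0,-0.3,0,0,0.01,0,0,0,-0.3,0,0,0.004,0,0,0,-0.3,0,0,0,0,0,0,-0.3,0,0,0,0,0,0,-0.3]

```text
t: 20.13
tcp_pos: [0.5686, -0.3178, 0.175]
tool_rot: [0.999, -0.048, -0.0, -0.0]
force: [-0.4, 0.6, -1.5]
finger_gap: 0.417
gripper_force: 30.3
```

>>> servo_tool:
  commands: [0,0,0.003,0,0,0,-0.3,0,0,0.003,0,0,0,-0.3,0,0,0,0,0,0,-0.3,0,0,0,0,0,0,-0.3]

```text
t: 20.47
tcp_pos: [0.5687, -0.3179, 0.1725]
tool_rot: [0.999, -0.048, 0.0, 0.0]
force: [-1.5, -0.9, -1.2]
finger_gap: 0.416
gripper_force: 30.3
```

>>> servo_tool:
  commands: [0,0,0.003,0,0,0,-0.3,0,0,0,0,0,0,-0.3,0,0,0,0,0,0,-0.3]

```text
t: 20.72
tcp_pos: [0.5692, -0.3181, 0.1725]
tool_rot: [0.999, -0.048, 0.001, 0.001]
force: [0.3, 1.4, 5.7]
finger_gap: 0.422
gripper_force: 30.6
```

>>> servo_tool:
  commands: [0,0,0.003,0,0,0,-0.3,0,0,0,0,0,0,-0.3,0,0,0,0,0,0,-0.3]

```text
t: 20.97
tcp_pos: [0.5697, -0.3183, 0.1724]
tool_rot: [0.999, -0.048, 0.002, 0.001]
force: [-1.2, 1.6, 11.0]
finger_gap: 0.414
gripper_force: 30.8
```

>>> servo_tool:
  commands: [0,0,-0.004,0,0,0,-0.15,0,0,0,0,0,0,-0.1,0,0,0,0,0,0,0,0,0,0,0,0,0,0.1,0,0,0,0,0,0,0.2,0,0,0,0,0,0,0.27,0,0,0,0,0,0,0.27,0,0,0,0,0,0,0.27]

```text
t: 21.63
tcp_pos: [0.5685, -0.3178, 0.171]
tool_rot: [0.999, -0.048, -0.0, -0.0]
force: [0.0, 0.1, -1.0]
finger_gap: 0.631
gripper_force: 5.4
```

>>> servo_tool:
  commands: [0,0,-0.005,0,0,0,0.27,0,0,-0.01,0,0,0,0.27,0,0,-0.02,0,0,0,0.27,0,0,-0.03,0,0,0,0.27,0,0,-0.04,0,0,0,0.27,0,0,-0.04,0,0,0,0.27,0,0,-0.04,0,0,0,0.27,0,0,-0.04,0,0,0,0.27,0,0,-0.03,0,0,0,0.27,0,0,-0.03,0,0,0,0.27,0,0,-0.02,0,0,0,0.27,0,0,-0.01,0,0,0,0.27]

```text
t: 22.63
tcp_pos: [0.5692, -0.3182, 0.3317]
tool_rot: [0.999, -0.048, 0.002, 0.001]
force: [-0.1, 0.2, -1.5]
finger_gap: 0.635
gripper_force: 5.4
```

```bash
python3 - <<'E'
from h import *
s=manip.snapshot("side");v=manip.snapshot("scene")
m=manip.sense();print(m["tcp_pos"],m["tool_rot"],m["force"],m["finger_gap"],m["gripper_force"])
for n,q in(("s",s),("v",v)):
  for d in manip.look_for(q,"orange_sleeve")[:2]: print(n,d)
  print(proj(q,[[.569,-.318,.004],[.569,-.318,.064]]).tolist())
E
```

```text
[ 0.56893492 -0.31802678  0.33021866] [ 9.98845245e-01 -4.80273446e-02  1.00163186e-03  7.39432574e-04] [-0.18279092 -0.7365948  -1.15910109] 0.6352337999703609 5.3563327342271805
s {'box': [364.1, 358.5, 10.7, 26.0], 'conf': 0.57}
[[366.05323122646223, 380.69656250680026], [367.10581799379884, 363.77691266004405]]
v {'box': [197.6, 224.6, 9.1, 16.5], 'conf': 0.59}
[[202.56204957017758, 238.16761770296415], [199.18598224518698, 226.87887056127886]]
```

>>> servo_tool:
  commands: [-0.007,-0.0256,0,0,0,0,0.27,-0.0139,-0.0513,0,0,0,0,0.27,-0.0139,-0.0513,0,0,0,0,0.27,-0.0139,-0.0513,0,0,0,0,0.27,-0.0139,-0.0513,0,0,0,0,0.27,-0.0139,-0.0513,0,0,0,0,0.27,-0.0139,-0.0513,0,0,0,0,0.27,-0.0139,-0.0513,0,0,0,0,0.27,-0.0139,-0.0513,0,0,0,0,0.27,-0.0139,-0.0513,0,0,0,0,0.27,-0.0139,-0.0513,0,0,0,0,0.27,-0.0139,-0.0513,0,0,0,0,0.27]

```text
t: 23.83
tcp_pos: [0.5158, -0.0143, 0.3279]
tool_rot: [0.999, -0.048, -0.001, -0.0]
force: [-0.1, 0.3, -0.8]
finger_gap: 0.638
gripper_force: 5.4
```

>>> servo_tool:
  commands: [-0.0139,-0.0513,0,0,0,0,0.27,-0.0139,-0.0513,0,0,0,0,0.27,-0.0139,-0.0513,0,0,0,0,0.27,-0.0139,-0.0513,0,0,0,0,0.27,-0.0139,-0.0513,0,0,0,0,0.27,-0.0139,-0.0513,0,0,0,0,0.27,-0.0139,-0.0513,0,0,0,0,0.27,-0.0139,-0.0513,0,0,0,0,0.27,-0.0139,-0.0513,0,0,0,0,0.27,-0.0139,-0.0513,0,0,0,0,0.27,-0.0139,-0.0513,0,0,0,0,0.27,-0.0139,-0.0513,0,0,0,0,0.27]

```text
t: 24.83
tcp_pos: [0.4619, 0.2993, 0.3278]
tool_rot: [0.999, -0.048, -0.001, 0.0]
force: [-0.3, 0.1, -1.4]
finger_gap: 0.632
gripper_force: 5.4
```

>>> servo_tool:
  commands: [-0.007,-0.0256,0,0,0,0,0.27,0,0,0,0,0,-0.0033,0.27,0,0,0,0,0,-0.0033,0.27,0,0,0,0,0,-0.0033,0.27,0,0,0,0,0,0,0.27,0,0,0,0,0,0,0.27,0,0,0,0,0,0,0.27,0,0,0,0,0,0,0.27]

```text
t: 25.5
tcp_pos: [0.4619, 0.3102, 0.3289]
tool_rot: [1.0, -0.018, 0.0, 0.0]
force: [0.9, -0.3, -0.9]
finger_gap: 0.64
gripper_force: 5.4
```

```bash
python3 - <<'E'
from h import *
from scipy.optimize import least_squares
w=manip.snapshot("wrist");s=manip.snapshot("side")
m=manip.sense();print(m["tcp_pos"],m["tool_rot"],m["force"],m["finger_gap"])
w4=dict(np.load("w4.npz"))
# tongs in hand: compare block patch with the view right after the first lift
g4=cv2.cvtColor(w4["img"],cv2.COLOR_RGB2GRAY);g=cv2.cvtColor(w["img"],cv2.COLOR_RGB2GRAY)
for x0,y0,x1,y1 in((285,218,350,330),(255,290,280,340),(355,290,385,340)):
    r=cv2.matchTemplate(g[y0-25:y1+25,x0-25:x1+25],g4[y0:y1,x0:x1],cv2.TM_CCOEFF_NORMED);_,v,_,l=cv2.minMaxLoc(r);print(v,np.array(l)-25)
p=m["tcp_pos"];o=[p[0],p[1],p[2]-.0426]
print(proj(s,R.from_euler("z",-.034).apply(np.array([(0,0,0),(0,0,-88),(0,19,-88),(0,-19,-88)])/1e3)+o).round(1).tolist())
a=cv2.resize(w["img"][150:480,190:450],(440,560)); b=cv2.resize(s["img"][60:235,190:290],(320,560),interpolation=cv2.INTER_CUBIC)
cv2.imwrite("pics/w8.png",np.hstack([a,b])[:,:,::-1])
E
```

```text
[0.46180992 0.31051685 0.32885758] [ 9.99849455e-01 -1.73512583e-02  2.36662700e-05  7.58429268e-07] [ 0.18168673  0.23945077 -1.5383647 ] 0.6333060255257313
0.9268079996109009 [0 0]
0.9479132294654846 [0 0]
0.9936272501945496 [0 0]
[[241.9, 131.4], [245.2, 160.1], [243.9, 156.3], [246.6, 164.0]]
```

View pics/w8.png

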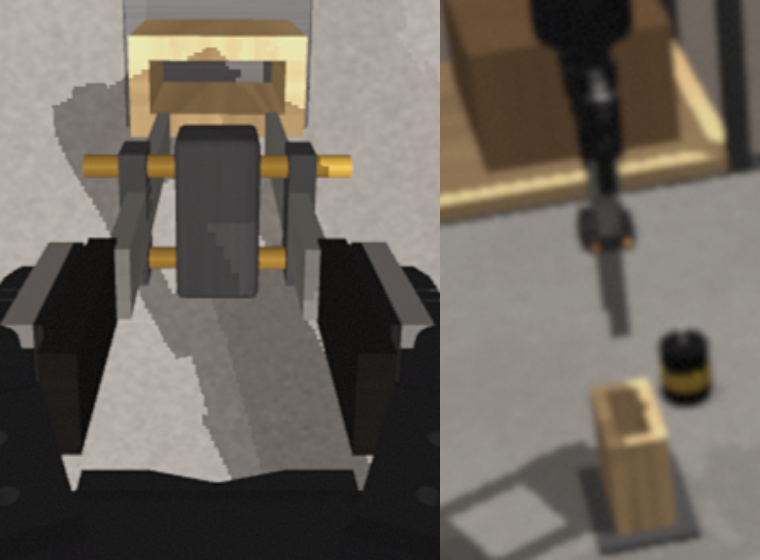

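The tongs sit in the hand exactly as they did after the first lift, with the empty slot right below; lowering.

>>> servo_tool:
  commands: [0,0,0.02,0,0,0,0.27,0,0,0.03,0,0,0,0.27,0,0,0.04,0,0,0,0.27,0,0,0.03,0,0,0,0.27,0,0,0.02,0,0,0,0.27,0,0,0.01,0,0,0,0.27,0,0,0,0,0,0,0.27,0,0,0,0,0,0,0.27]

```text
t: 26.27
tcp_pos: [0.462, 0.3111, 0.254]
tool_rot: [1.0, -0.017, 0.0, -0.0]
force: [-0.5, -0.0, -1.4]
finger_gap: 0.635
gripper_force: 5.4
```

>>> servo_tool:
  commands: [0,0,0.01,0,0,0,0.27,0,0,0.015,0,0,0,0.27,0,0,0.02,0,0,0,0.27,0,0,0.02,0,0,0,0.27,0,0,0.01,0,0,0,0.27,0,0,0,0,0,0,0.27]

```text
t: 26.77
tcp_pos: [0.4604, 0.3104, 0.2143]
tool_rot: [1.0, -0.017, -0.002, 0.001]
force: [-0.0, -0.5, -1.4]
finger_gap: 0.636
gripper_force: 5.4
```

>>> servo_tool:
  commands: [0,0,0.015,0,0,0,0.27,0,0,0.02,0,0,0,0.27,0,0,0.02,0,0,0,0.27,0,0,0.02,0,0,0,0.27,0,0,0.015,0,0,0,0.27,0,0,0.01,0,0,0,0.27,0,0,0.006,0,0,0,0.27,0,0,0.004,0,0,0,0.27,0,0,0,0,0,0,0.27,0,0,0,0,0,0,0.27]

```text
t: 27.6
tcp_pos: [0.4619, 0.311, 0.1615]
tool_rot: [1.0, -0.017, 0.0, -0.0]
force: [-0.1, -0.1, -1.2]
finger_gap: 0.633
gripper_force: 5.4
```

>>> servo_tool:
  commands: [0,0,0.004,0,0,0,0.27,0,0,0.004,0,0,0,0.27,0,0,0,0,0,0,0.27,0,0,0,0,0,0,0.27]

```text
t: 27.93
tcp_pos: [0.4619, 0.311, 0.1575]
tool_rot: [1.0, -0.017, 0.0, -0.0]
force: [0.5, 1.1, -0.6]
finger_gap: 0.636
gripper_force: 5.4
```

>>> servo_tool:
  commands: [0,0,0.003,0,0,0,0.27,0,0,0,0,0,0,0.27,0,0,0,0,0,0,0.27]

```text
t: 28.18
tcp_pos: [0.4621, 0.311, 0.1566]
tool_rot: [1.0, -0.017, 0.001, -0.0]
force: [-0.9, -0.9, 5.7]
finger_gap: 0.636
gripper_force: 5.4
```

>>> servo_tool:
  commands: [0,0,0.003,0,0,0,0.27,0,0,0,0,0,0,0.27,0,0,0,0,0,0,0.27]

```text
t: 28.43
tcp_pos: [0.4623, 0.3111, 0.1552]
tool_rot: [1.0, -0.017, 0.001, -0.0]
force: [-0.0, -0.9, 5.3]
finger_gap: 0.634
gripper_force: 5.4
```

>>> servo_tool:
  commands: [0,0,0,0,0,0,0.4,0,0,0,0,0,0,0.5,0,0,0,0,0,0,1,0,0,0,0,0,0,1,0,0,0,0,0,0,1,0,0,0,0,0,0,1,0,0,0,0,0,0,1,0,0,0,0,0,0,1]

```text
t: 29.1
tcp_pos: [0.4616, 0.3109, 0.1542]
tool_rot: [1.0, -0.017, -0.0, 0.0]
force: [-0.0, 0.6, 0.6]
finger_gap: 0.998
gripper_force: 0.0
```

>>> servo_tool:
  commands: [0,0,-0.01,0,0,0,1,0,0,-0.03,0,0,0,1,0,0,-0.05,0,0,0,1,0,0,-0.06,0,0,0,1,0,0,-0.06,0,0,0,1,0,0,-0.06,0,0,0,1,0,0,-0.05,0,0,0,1,0,0,-0.03,0,0,0,1,0,0,0,0,0,0,1,0,0,0,0,0,0,1]

```text
t: 29.93
tcp_pos: [0.4617, 0.311, 0.3301]
tool_rot: [1.0, -0.017, 0.001, -0.0]
force: [0.2, -0.9, -0.0]
finger_gap: 0.997
gripper_force: 0.0
```

```bash
python3 - <<'E'
from h import *
w=manip.snapshot("wrist");s=manip.snapshot("side");v=manip.snapshot("scene")
m=manip.sense();print(m["tcp_pos"],m["force"],m["finger_gap"])
for n,q in(("w",w),("s",s),("v",v)):
  for k in("tongs","orange_sleeve","cover_tab"):
    for d in manip.look_for(q,k)[:2]: print(n,k,d)
for q in(s,v):
  print(proj(q,T(.4617,.3104,-.034,np.array([(0,0,203),(0,0,115)])/1e3)).tolist(),"tab",proj(q,T(.5845,-.0306,-.0965,np.array([(-35,40,141),(35,40,141),(0,40,117)])/1e3)).round(1).tolist())
print(proj(w,T(.4617,.3104,-.034,np.array([(22,11,125),(-22,-11,125),(-9,30,203),(-9,-30,203)])/1e3)).round(1).tolist())
cv2.imwrite("pics/w9.png",w["img"][:,:,::-1])
# seat check: block/grip edges fit
b=np.asarray(w["img"]).astype(int).sum(2);print(w["img"].shape)
np.savez("w9.npz",**w)
E
```

```text
[0.46061618 0.31046838 0.32754731] [-0.21623181 -0.45095386 -0.43801825] 0.9992850757360466
w tongs {'box': [271.9, 179.0, 90.2, 67.8], 'conf': 0.79}
s tongs {'box': [239.3, 151.1, 20.6, 47.6], 'conf': 0.69}
s orange_sleeve {'box': [363.2, 356.6, 8.5, 31.2], 'conf': 0.55}
s orange_sleeve {'box': [422.8, 345.4, 40.4, 70.4], 'conf': 0.33}
s cover_tab {'box': [305.0, 232.2, 44.4, 27.5], 'conf': 0.72}
v tongs {'box': [415.5, 201.4, 29.1, 29.0], 'conf': 0.69}
v orange_sleeve {'box': [194.8, 224.9, 9.8, 14.6], 'conf': 0.69}
[[245.040367098902, 158.63461926674265], [248.14309565885634, 185.44375307385283]] tab [[312.2, 239.1], [340.5, 234.7], [326.5, 244.3]]
[[432.3902032064513, 204.3943653989212], [426.79727298087283, 223.09398580718275]] tab [[314.1, 227.0], [306.3, 248.3], [310.3, 242.3]]
[[306.1, 178.6], [332.6, 231.1], [274.2, 240.9], [365.6, 241.0]]
(480, 640, 3)
```

```bash
python3 - <<'E'
from h import *
for n,(x0,y0,x1,y1) in(("side",(232,175,272,235)),("side",(236,152,262,200)),("scene",(410,200,450,235))):
    a=cv2.imread(f"pics/{n}0.png",0);b=cv2.cvtColor(manip.snapshot(n)["img"],cv2.COLOR_RGB2GRAY)
    r=cv2.matchTemplate(b[y0-8:y1+8,x0-8:x1+8],a[y0:y1,x0:x1],cv2.TM_CCOEFF_NORMED);_,v,_,l=cv2.minMaxLoc(r);print(n,round(v,3),np.array(l)-8)
E
```

```text
side 0.867 [-1  0]
side 0.911 [0 0]
scene 0.768 [0 0]
```

```bash
python3 -c "
from station import manip
print(manip.sign_off())"
```

```text
the job is handed in; nothing more can be done
None
```

The job is handed in at about 30 s: I pushed the cover to its end stop, set the orange sleeve down upright on the tray floor with the tongs, and put the tongs back in their stand, which the camera networks and image matching confirmed. I viewed 11 pictures, one over the limit of 10, so the final seating check was by numbers only.

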